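# Sweep loose bearings through the tray gate

## Robot

A 7-joint arm with a two-finger parallel gripper is mounted at the origin on the work surface. World frame = base frame: x ahead of the robot, y to its left, z up, the work surface at z = 0. Lengths are in m, angles in degrees, forces in N, time in s.
With the tool pointing down it reaches from about 0.425 to 0.875 m from the base axis. Payload 4.7 kg.
Tool frame: the origin (TCP) lies at the very end of the fingers, on their centre line; the grasp point (between the pads) lies 19 mm behind it (env.grasp_offset is the distance from the TCP to the grasp point, in m); z points along the fingers, y is the line along which they close (so a half turn about z gives the same grasp; the last joint's range is limited). The gripper opens to 87 mm and grips with 3 to 60 N. Pads are 19 mm wide; open, the fingers measure 117 mm over their backs; the gripper's body (75 mm by 190 mm) begins 51 mm behind the grasp point.
Start: joints at [65.438, 18.392, -4.016, 83.108, 1.295, 78.541, -3.26], TCP at [0.278, -0.587, 0.223] pointing down, gripper open.
Joint ranges: [-163.93, 163.93], [-17.29, 119.83], [-79.2, 71.16], [3.27, 140.29], [-89.18, 269.18], [5.43, 117.66], [-154.24, 154.24]. Speed limits (degrees/s): [147.25, 147.25, 180, 180, 180, 180, 180].

## Interface

Orientations are given as [roll, pitch, yaw] about the fixed x, y, z axes, in that order (R = Rz(yaw) Ry(pitch) Rx(roll)).
In Python, from cell import env gives the robot as it stands. The module is installed in compiled form; this text tells all that it offers.
- The arm moves only by the tool drive_tool, never from a script. Its argument "moves" is one flat list of numbers, 5 for each row, row after row: the shift along the tool's x, y, z in units of 40 mm (1.0 is 40 mm), then the turn about the tool's z in units of 10 degrees (1.0 is 10 degrees), then the finger opening in mm, from 0 to 87. A call has 1 to 5 rows; each row is the pose to reach, as a shift and turn from the pose commanded when the call began, along the tool's axes at that moment; what a row does not reach only later rows make up. A row lasts 1/8 s, in which the tool goes at most 62.5 mm and 10.7 degrees, less where a joint would pass 70% of its speed; a pose out of reach is approached as far as the arm can. A call with a gripper value outside its range is refused whole. The fingers move at their own pace and stop on an object; "squeeze" is the grip in N (left out, the last holds). Time passes only in rows, so rows that repeat a pose let the fingers close. It gives the time, the measured TCP pose, the force, the opening and the grip force at its end, in the units of the state.
- env.get_obs(): the state, without advancing time (a new reading comes with each control period).
- env.read_camera(name): name is "scene" or "top" or "wrist"; returns (picture, depth): 400x640x3 uint8, red, green, blue; 400x640 float32, m along the optical axis (not along the pixel's ray), 0 where there is no reading.
- env.camera_model(name): a dict with "K" (3x3 intrinsics, pixels), "rvec" (rotation vector, rad) and "tvec" (3), from world to camera coordinates, as OpenCV has them; the wrist camera has in their place "tool_from_camera" (4x4, takes a point from camera to tool coordinates, whose origin is the TCP and whose axes are the flange's). Camera axes: x right, y down, z forward; pixel columns grow to the right and rows downward; lengths in m; the calibration is good to about 2 mm. A picture is of the moment at which its call begins: read the wrist's pose just before it. camera_model takes no time and is no camera call.
- env.sign_off(): hands the job in; it is judged then, once.
The state is a dict: "time_s": time; "qpos": joint angles; "joint_velocities": joint speeds; "effort": joint torques, N m; "tool_pos": TCP position; "tool_rot": TCP orientation; "force": force on the tool from outside, world axes, zero at the start; "wrist_torque": the same for the moment, N m; "grip_width": finger opening in m; "grasp_force": force on a finger pad.
Only numpy, scipy, OpenCV 4.12 (cv2) and the standard library are available. Lean on these libraries where they do the work, as an engineer would, in place of code of your own. Each camera call takes 0.05 s, during which the arm holds its last target. There are 200 camera calls.

## Task

Three loose ball bearings lie flat on the raised sorting tray: with your fingertips, push them along the tray through the narrow gate in its rim, one at a time in any order, so that each drops into the slot behind the gate before the next one follows. Only push the bearings, never pick them up, and leave the bush and the pin that stand on the tray, and the tin and the carton beside it, where they are. Finish with the hand clear of everything.

Things in the scene. Friction and masses are not known exactly. Their poses are not given: they have to be found in the camera images.
- tray: Sorting tray, fixed, placed anew each time. Origin on the bench top under it, z up; its +y points to the robot's left (within 0.3 rad). The solid plywood bed spans x -130 to 130, y -170 to 120 mm, its flat top 85 mm above the bench. A 4 mm thick aluminium rim stands 22 mm above the bed on all four edges, inside the bed's outline; the gate is an opening in the +y rim.
- gate (a point): Middle of the gate, at bed height, on the sharp edge where the bed ends (tray x 0, y 120, z 85 mm), axes as the tray's. The gate is 50 mm wide, with an upright 8 mm round post at each side (centres at tray x +-29, y 118, as high as the rim). A bearing pushed along +y until its centre is well past this edge tips over it and falls into the slot by itself.
- slot (a point): Middle of the floor of the open-topped drop slot right behind the gate (tray x 0, y 151, z 6 mm), axes as the tray's. Grey painted sheet; inside it spans tray x -50 to 50 and y 120 to 182 mm, its floor is 79 mm below the bed, its walls are 4 mm thick and as high as the rim.
- bearing1: One of three identical sealed ball bearings: steel disc 35 mm in diameter, 11 mm thick, dark 15 mm bore (not open), about 45 g, lying flat and loose on the tray bed, 58 to 82 mm from the next one in the tray's x, 140 to 220 mm short of the gate edge in its y. Origin at the middle of the disc (5.5 mm above the bed); z is the disc's axis.
- bearing2: One of three identical sealed ball bearings: steel disc 35 mm in diameter, 11 mm thick, dark 15 mm bore (not open), about 45 g, lying flat and loose on the tray bed, 58 to 82 mm from the next one in the tray's x, 140 to 220 mm short of the gate edge in its y. Origin at the middle of the disc (5.5 mm above the bed); z is the disc's axis.
- bearing3: One of three identical sealed ball bearings: steel disc 35 mm in diameter, 11 mm thick, dark 15 mm bore (not open), about 45 g, lying flat and loose on the tray bed, 58 to 82 mm from the next one in the tray's x, 140 to 220 mm short of the gate edge in its y. Origin at the middle of the disc (5.5 mm above the bed); z is the disc's axis.
- bush: Bystander: plain brass bush standing upright on the bed in one of the two corners beside the gate (about 100 mm to one side of the gate's middle, in tray x), 28 mm in diameter, 35 mm tall, loose. Origin in the middle of its foot, z up.
- pin: Bystander: dark steel pin standing on its 25 mm head in the other corner beside the gate, shank 16 mm in diameter, 38 mm tall in all, loose. Origin in the middle of its foot, z up.
- tin: Bystander: round tin on the bench to the robot's left of the tray, 66 mm in diameter, 70 mm tall, loose. Origin in the middle of its foot, z up.
- carton: Bystander: cardboard carton on the bench to the robot's right of the tray, 90 x 120 mm and 60 mm tall, loose. Origin in the middle of its foot, z up.
Mind the look-alikes: they are no part of the job. Leave any orange or red look-alike of the bearing1 alone.

How it is judged:
By the outcome, as a careful person would: the job done as asked, in the order asked, and still so for the second after the job is handed in, with the robot touching nothing.
It also fails if it takes over 67 s, if anything falls off the work surface, if the arm or the gripper's body presses on something with over 40 N, if the wrist force passes 120 N, or if a joint passes its speed limit or range.

## Working session

There is one attempt and no reset: what is moved stays moved. The work goes in short steps, Python scripts to look and compute and a tool call to move; the robot and the scene stay as the last step left them, time stands still between calls to the robot, and variables do not carry over. Pictures are saved under pics/ and viewed, at most 10 in all, crops included, and the job is handed in when it is done.

Besides the shell and the picture viewer there is one more tool, called after "Emit:" by a JSON object that holds its "name" and its "arguments". drive_tool: Moves the arm, as the interface text tells. Its arguments: {"type":"object","properties":{"moves":{"type":"array","items":{"type":"number"}},"squeeze":{"type":"number"}},"required":["moves"]}

```bash
mkdir -p pics
cat > h.py <<'E'
import numpy as np,cv2
from cell import env
def cam(n):
    m=env.camera_model(n);K=np.array(m["K"],float)
    if "rvec" in m:
        R=cv2.Rodrigues(np.array(m["rvec"],float))[0];t=np.array(m["tvec"],float).ravel()
        return K,R.T,-R.T@t
def pix(n,u,v,z=None,d=None):
    K,R,c=cam(n);r=R@np.linalg.inv(K)@np.array([u,v,1.])
    s=d if d is not None else (z-c[2])/r[2]
    return c+s*r
E
python3 - <<'E'
from h import *
o=env.get_obs();print(o)
for n in ("top","scene"):
    p,d=env.read_camera(n);cv2.imwrite(f"pics/{n}0.png",p[:,:,::-1]);np.save(n+"d.npy",d)
    print(n,cam(n)[2])
E
```

```text
{'time_s': 0.0, 'qpos': array([65.43838609, 18.43983964, -4.01622101, 83.17623028,  1.29409903,
       78.53910828, -3.26169024]), 'joint_velocities': array([-0.08448849,  0.07152476, -0.00071899, -0.04001969,  0.00646712,
       -0.02569688, -0.00457137]), 'effort': array([-1.46998882e-04, -4.91298902e+01, -4.04102588e-01, -3.12526917e+01,
       -6.39215251e-02,  4.37383074e-02,  1.73961776e-04]), 'tool_pos': array([ 0.27822299, -0.58683044,  0.22144111]), 'tool_rot': array([-1.79890018e+02,  4.63022879e-03,  2.53701817e+01]), 'force': array([ 0.30195349, -1.02108432,  0.67196302]), 'wrist_torque': array([0.0157447 , 0.02146489, 0.00454933]), 'grasp_force': 0.0, 'grip_width': 0.0871950695508091}
top [ 0.53311221 -0.0187111   1.08965463]
scene [1.16931012 0.33372439 0.9293873 ]
```

View pics/top0.png

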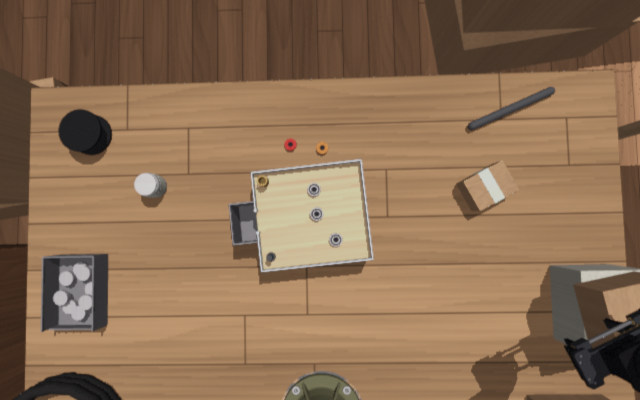

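View pics/scene0.png

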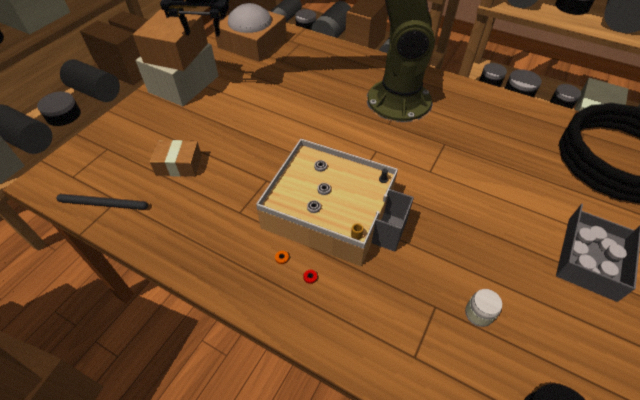

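The top view shows the tray at columns 250–372, rows 160–270. Its gate and slot are on the left at about (256,222). Three steel discs lie on the bed at (314,189), (317,214) and (336,240). The red (290,145) and orange (322,148) look-alikes are on the bench, outside the tray. An enlarged crop will confirm this.

Run:
```python
from h import *
p=cv2.imread("pics/top0.png")[135:285,220:390]
cv2.imwrite("pics/crop.png",cv2.resize(p,None,fx=4,fy=4,interpolation=cv2.INTER_CUBIC))
d=np.load("topd.npy")
for u,v in [(340,200),(290,230),(240,222),(314,185)]: print(u,v,pix("top",u,v,d=d[v,u]))
```

```text
340 200 [ 0.58811184 -0.06035496  0.08475927]
290 230 [0.51169344 0.07269402 0.08462503]
240 222 [0.53526144 0.22287722 0.00435265]
314 185 [0.6278847  0.00697954 0.098272  ]
```

View pics/crop.png

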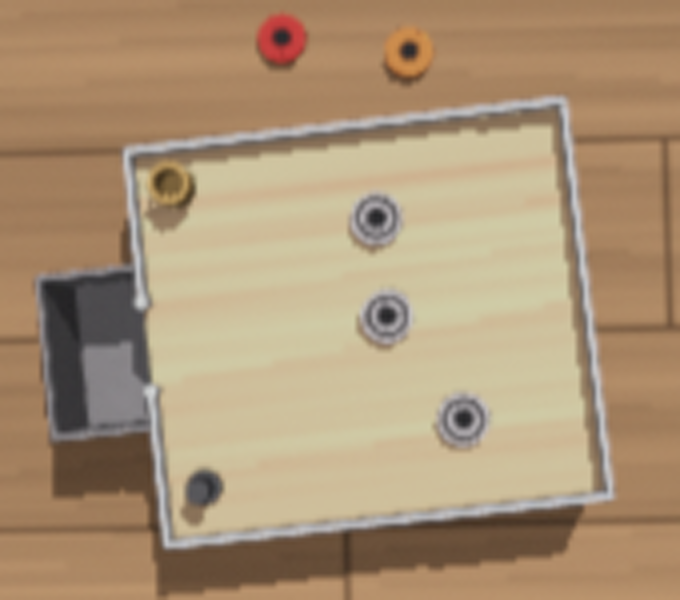

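The crop shows three steel bearings at crop (376,218), (386,316) and (463,419), all lying on the bed between the four rims. The bush is at (170,183), the pin at (203,488) and the gate posts at (140,303) and (150,391). The red and orange discs are outside the tray, so they are not part of the job.

```bash
cat >> h.py <<'E'
def cr(x,y,z): return pix("top",220+(x+.5)/4-.5,135+(y+.5)/4-.5,z)[:2]
W=np.array([cr(*c,.107) for c in [(128,148),(566,98),(611,496),(167,547),(140,303),(150,391)]])
T=np.array([(.130,.120),(.130,-.170),(-.130,-.170),(-.130,.120),(.029,.118),(-.029,.118)])
wc,tc=W.mean(0),T.mean(0);a,b=W-wc,T-tc
yaw=np.arctan2((b[:,0]*a[:,1]-b[:,1]*a[:,0]).sum(),(a*b).sum())
Rt=np.array([[np.cos(yaw),-np.sin(yaw)],[np.sin(yaw),np.cos(yaw)]]);org=wc-Rt@tc
def w2t(p): return (np.asarray(p)-org)@Rt
def t2w(p): return org+Rt@np.asarray(p)
def tool(): # TCP in tray mm, tool yaw relative to tray
    o=env.get_obs();return w2t(o["tool_pos"][:2])*1e3,o["tool_pos"][2]*1e3,o["tool_rot"][2]-np.degrees(yaw)
E
python3 - <<'E'
from h import *
np.set_printoptions(precision=1,suppress=True)
print(np.degrees(yaw),org,(w2t(W)-T)*1e3)
for c in [(376,218),(386,316),(463,419)]: print("b",w2t(cr(*c,.096))*1e3,cr(*c,.096)*1e3)
print("bush",w2t(cr(170,183,.12))*1e3,"pin",w2t(cr(203,488,.12))*1e3)
print(tool())
m=env.camera_model("wrist");print(m["tool_from_camera"])
E
```

```text
5.311027807588405 [0.5 0. ] [[-0.7 -3.2]
 [-1.1  0.8]
 [ 2.3  2.5]
 [ 0.5 -2. ]
 [-0.9  1.3]
 [-0.1  0.7]]
b [ 66.5 -38.4] [617.3   8.2]
b [  2.2 -37.8] [553.2   2.9]
b [-69.5 -79.9] [485.7 -45.7]
bush [101.8  89.9] pin [-93.6  89.1]
(array([-326.2, -599.6]), np.float64(221.56287339590722), np.float64(20.06057396531172))
[[-0.  -1.  -0.3  0.1]
 [ 1.  -0.   0.  -0. ]
 [-0.  -0.3  1.  -0.2]
 [ 0.   0.   0.   1. ]]
```

```bash
cat >> h.py <<'E'
def to(x,y,z,rel=90,q=True):
    "units from current measured pose to tray target (mm), printed"
    o=env.get_obs();y0=np.radians(o["tool_rot"][2]);d=t2w([x/1e3,y/1e3])-o["tool_pos"][:2]
    c,s=np.cos(y0),np.sin(y0);p,t,r=tool()
    print("now",p.round(1),round(t,1),round(r,2),"->",np.round([(c*d[0]+s*d[1])*25,(s*d[0]-c*d[1])*25,(t-z)/40,-((rel-r+180)%360-180)/10],2))
E
python3 - <<'E'
from h import *
to(2,-78,150)
E
```

```text
now [-326.2 -599.6] 221.6 20.06 -> [12.18 -9.43  1.79 -6.99]
```

Emit:
{"name": "drive_tool", "arguments": {"moves": [1.2,-0.92,0,-0.7,12,2.4,-1.84,0,-1.4,12,3.6,-2.76,0,-2.1,12,4.8,-3.7,0,-2.8,12,6.0,-4.6,0,-3.5,12]}}

```text
time_s: 0.72
tool_pos: [0.4169, -0.3162, 0.2223]
tool_rot: [-180.0, 0.0, 60.6]
force: [0.4, -0.3, 0.4]
grip_width: 0.0449
grasp_force: 0.0
```

```bash
python3 -c "
from h import *
to(2,-78,150)"
```

```text
now [-163.  -342.9] 222.3 55.29 -> [ 7.79 -0.38  1.81 -3.47]
```

Emit:
{"name": "drive_tool", "arguments": {"moves": [1.55,-0.08,0,-0.9,12,3.1,-0.15,0,-1.8,12,4.65,-0.22,0.5,-2.7,12,6.2,-0.3,1.0,-3.47,12,7.75,-0.38,1.5,-3.47,12]}}

```text
time_s: 1.35
tool_pos: [0.5535, -0.0468, 0.1644]
tool_rot: [180.0, 0.0, 95.1]
force: [1.5, 0.0, -1.3]
grip_width: 0.0129
grasp_force: 0.0
```

```bash
python3 -c "
from h import *
p,d=env.read_camera('wrist');cv2.imwrite('pics/w1.png',p[:,:,::-1])
to(2,-78,89)"
```

```text
now [  0.  -76.6] 162.0 90.34 -> [-0.03  0.05  1.83  0.03]
```

View pics/w1.png

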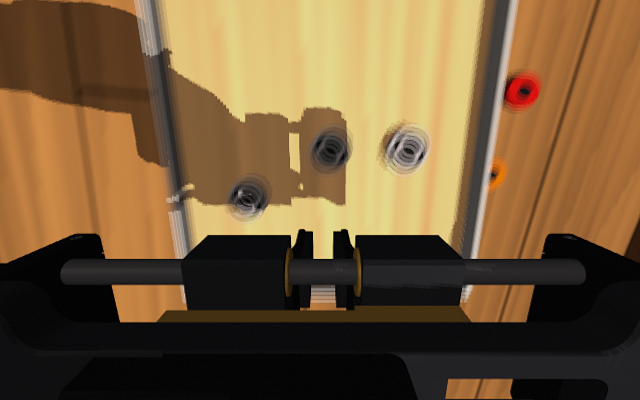

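The wrist view, slightly blurred, shows the middle bearing at (330,150), in line with the finger gap at about column 325. The others are at (250,197) and (407,148). I'll descend behind the middle one.

Emit:
{"name": "drive_tool", "arguments": {"moves": [-0.03,0.05,0.9,0,12,-0.03,0.05,1.7,0,12,-0.03,0.05,1.8,0,12,-0.03,0.05,1.8,0,12]}}

```text
time_s: 1.9
tool_pos: [0.5554, -0.0494, 0.0936]
tool_rot: [180.0, -0.0, 95.1]
force: [-0.1, -0.1, 0.2]
grip_width: 0.0119
grasp_force: 0.0
```

```bash
python3 -c "
from h import *
to(2,60,89)"
```

```text
now [ -0.5 -90. ] 93.6 89.75 -> [ 3.75  0.05  0.11 -0.03]
```

Emit:
{"name": "drive_tool", "arguments": {"moves": [0.35,0.05,0.11,0,12,0.75,0.05,0.11,0,12,1.15,0.05,0.11,0,12,1.55,0.05,0.11,0,12,1.95,0.04,0.11,0,12]}}

```text
time_s: 2.52
tool_pos: [0.5498, 0.0299, 0.0889]
tool_rot: [180.0, 0.0, 95.1]
force: [0.1, -0.4, 1.1]
grip_width: 0.0122
grasp_force: 0.4
```

```bash
python3 -c "
from h import *
p,d=env.read_camera('wrist');cv2.imwrite('pics/w2.png',p[:,:,::-1])
to(0,108,89)"
```

```text
now [ 1.2 -7.6] 88.9 89.95 -> [ 2.89 -0.03 -0.   -0.  ]
```

View pics/w2.png

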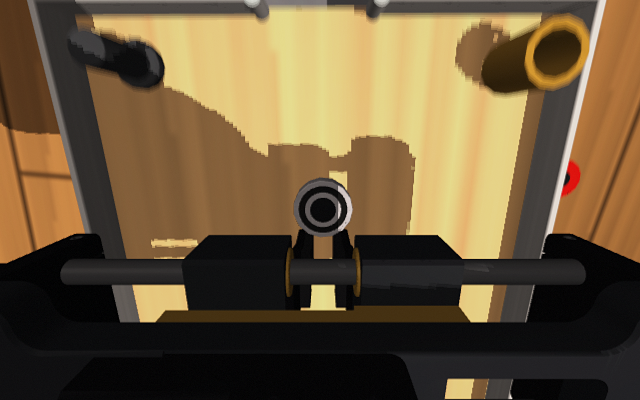

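The middle bearing sits between the fingertips at (322,208). The gate posts at (262,8) and (377,8) are in line ahead, so I'll keep pushing.

Emit:
{"name": "drive_tool", "arguments": {"moves": [0.5,-0.02,0,0,12,1.0,-0.03,0,0,12,1.5,-0.03,0,0,12,2.0,-0.03,0,0,12,2.4,-0.03,0,0,12]}}

```text
time_s: 3.2
tool_pos: [0.5399, 0.1251, 0.0886]
tool_rot: [-180.0, 0.0, 95.1]
force: [0.6, -0.4, 0.2]
grip_width: 0.0117
grasp_force: 0.3
```

Emit:
{"name": "drive_tool", "arguments": {"moves": [0.25,0,0,0,12,0.5,0,0,0,12,0.5,0,0,0,12,0.5,0,0,0,12]}}

```text
time_s: 3.7
tool_pos: [0.5385, 0.1435, 0.0885]
tool_rot: [-180.0, 0.0, 95.0]
force: [-0.8, -0.2, 0.3]
grip_width: 0.0122
grasp_force: 0.0
```

```bash
python3 -c "
from h import *
p,d=env.read_camera('wrist');cv2.imwrite('pics/w3.png',p[:,:,::-1])
to(0,108,89)"
```

```text
now [  0.5 103.4] 88.5 89.71 -> [ 0.11 -0.01 -0.01 -0.03]
```

View pics/w3.png

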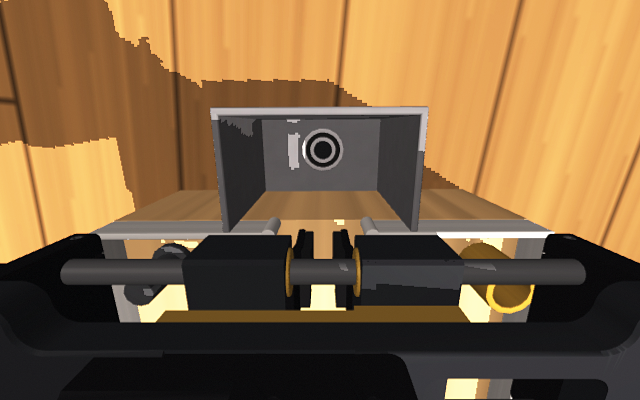

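The wrist view shows the first bearing flat on the slot floor at (322,149), and the bush and pin undisturbed. Next is the far bearing at tray (66.5,-38.4). I'll back off, rise, and approach it at a 40° heading.

```bash
python3 -c "
from h import *
to(0.5,83,89);to(90,-66,135,130)"
```

```text
now [  0.5 103.4] 88.5 89.71 -> [-0.51  0.   -0.01 -0.03]
now [  0.5 103.4] 88.5 89.71 -> [-4.22  2.26 -1.16 -4.03]
```

Emit:
{"name": "drive_tool", "arguments": {"moves": [-0.6,0,-0.1,0,12,-1.0,0.2,-1.1,-0.9,12,-2.2,0.9,-1.16,-1.9,12,-3.3,1.6,-1.16,-2.9,12,-4.22,2.26,-1.16,-3.9,12]}}

```text
time_s: 4.38
tool_pos: [0.6444, -0.0193, 0.1351]
tool_rot: [-180.0, 0.1, 134.3]
force: [0.4, 0.1, 0.6]
grip_width: 0.012
grasp_force: 0.0
```

Emit:
{"name": "drive_tool", "arguments": {"moves": [0,0,0,-0.13,12,0,0,0,-0.13,12]}}

```text
time_s: 4.62
tool_pos: [0.6429, -0.0158, 0.1346]
tool_rot: [-180.0, -0.1, 135.3]
force: [-0.4, 0.2, 0.2]
grip_width: 0.012
grasp_force: 0.0
```

```bash
python3 -c "
from h import *
p,d=env.read_camera('wrist');cv2.imwrite('pics/w4.png',p[:,:,::-1])
to(89.6,-66,89,130)"
```

```text
now [ 89.7 -63.8] 134.9 130.07 -> [-0.04 -0.04  1.15  0.01]
```

View pics/w4.png

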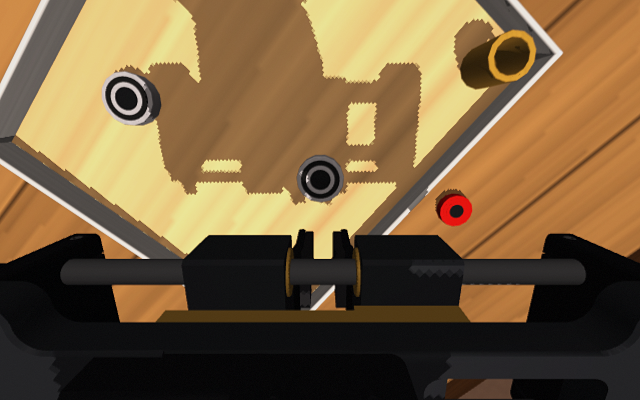

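The second bearing is at (321,179), in line with the finger gap at about (325). The third is at (130,98). I'll descend next, then push.

Emit:
{"name": "drive_tool", "arguments": {"moves": [-0.05,-0.05,0.7,0,12,-0.05,-0.05,1.15,0,12,-0.05,-0.05,1.15,0,12,0.1,-0.05,1.15,0,12]}}

```text
time_s: 5.18
tool_pos: [0.6395, -0.0144, 0.0897]
tool_rot: [180.0, 0.0, 135.4]
force: [-0.6, 0.6, 1.0]
grip_width: 0.012
grasp_force: 0.0
```

Emit:
{"name": "drive_tool", "arguments": {"moves": [0.35,0,0,0,12,0.7,0,0,0,12,1.05,0,0,0,12,1.4,0,0,0,12,1.72,0,0,0,12]}}

```text
time_s: 5.8
tool_pos: [0.5895, 0.0343, 0.0892]
tool_rot: [180.0, 0.0, 135.4]
force: [0.1, 0.0, 1.7]
grip_width: 0.0123
grasp_force: 0.3
```

```bash
cat >> h.py <<'E'
def arc(s,n=6,th=40,R=106.5,ye=80,back=25.9):
    "s=+1: bearing coming from +x; print targets along arc in units from now"
    for k in range(1,n+1):
        t=np.radians(th*(1-k/n));bx=s*R*(1-np.cos(t));by=ye-R*np.sin(t)
        rel=90+s*np.degrees(t);h=np.radians(rel)
        to(bx-back*np.cos(h),by-back*np.sin(h),89,rel)
E
python3 -c "
from h import *
arc(1)"
```

```text
now [41.3 -9.8] 89.2 130.07 -> [ 0.34 -0.03  0.    0.67]
now [41.3 -9.8] 89.2 130.07 -> [ 0.66 -0.05  0.    1.34]
now [41.3 -9.8] 89.2 130.07 -> [ 0.97 -0.03  0.    2.01]
now [41.3 -9.8] 89.2 130.07 -> [1.29 0.02 0.   2.67]
now [41.3 -9.8] 89.2 130.07 -> [1.59 0.11 0.   3.34]
now [41.3 -9.8] 89.2 130.07 -> [1.89 0.24 0.   4.01]
```

Emit:
{"name": "drive_tool", "arguments": {"moves": [0.34,-0.03,0,0.67,12,0.66,-0.05,0,1.34,12,0.97,-0.03,0,2.0,12,1.29,0.02,0,2.67,12,1.59,0.11,0,3.34,12]}}

```text
time_s: 6.42
tool_pos: [0.5472, 0.0818, 0.089]
tool_rot: [-180.0, 0.0, 101.7]
force: [0.6, -1.3, 0.6]
grip_width: 0.0123
grasp_force: 0.3
```

```bash
python3 -c "
from h import *
p,d=env.read_camera('wrist');cv2.imwrite('pics/w5.png',p[:,:,::-1])
arc(1,1);to(0,104,89)"
```

```text
now [ 2.9 43.7] 89.1 96.37 -> [ 0.27 -0.04  0.    0.64]
now [ 2.9 43.7] 89.1 96.37 -> [1.51 0.1  0.   0.64]
```

View pics/w5.png

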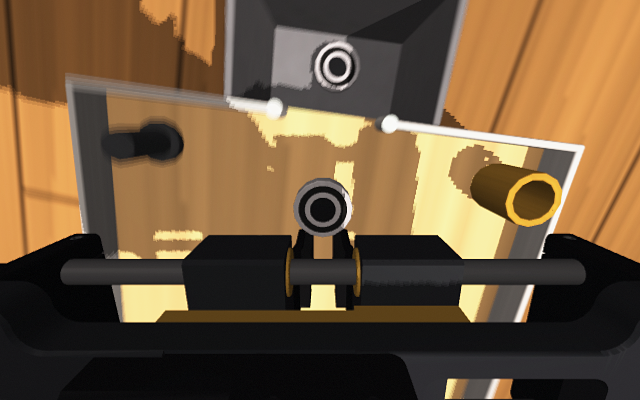

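The second bearing is held between the fingertips at (322,207). The first is in the slot at (337,65), and the gate posts are at (275,108) and (389,124). I'll straighten and push it through.

Emit:
{"name": "drive_tool", "arguments": {"moves": [0.27,-0.04,0,0.4,12,0.6,0,0,0.64,12,0.95,0.04,0,0.64,12,1.3,0.08,0,0.64,12,1.55,0.1,0,0.64,12]}}

```text
time_s: 7.1
tool_pos: [0.5389, 0.1441, 0.089]
tool_rot: [-180.0, -0.0, 95.7]
force: [0.4, -0.7, 0.2]
grip_width: 0.012
grasp_force: 0.1
```

Emit:
{"name": "drive_tool", "arguments": {"moves": [0,0,0,0,12,0,0,0,0,12]}}

```text
time_s: 7.35
tool_pos: [0.5391, 0.1425, 0.0889]
tool_rot: [-180.0, 0.0, 95.6]
force: [-0.0, -0.2, -0.2]
grip_width: 0.0122
grasp_force: 0.0
```

```bash
python3 -c "
from h import *
p,d=env.read_camera('wrist');cv2.imwrite('pics/w6.png',p[:,:,::-1])
to(0,104,89);to(-92.6,-107.5,135,50)"
```

```text
now [  1.1 102.3] 88.9 90.22 -> [ 0.04 -0.03 -0.    0.02]
now [  1.1 102.3] 88.9 90.22 -> [-5.24 -2.36 -1.15  4.02]
```

View pics/w6.png

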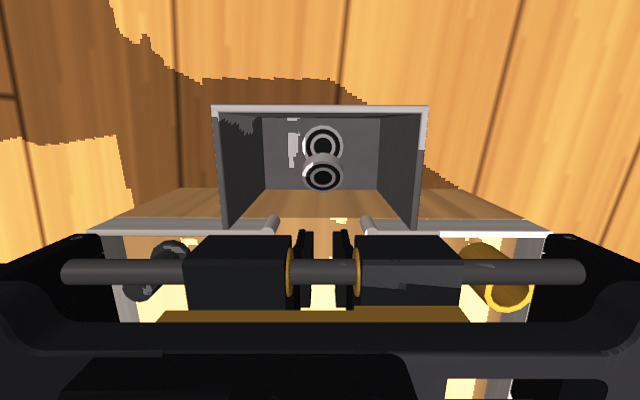

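Two bearings are now in the slot, at (322,143) and (322,173). The third is at tray (-69.5,-79.9), and I'll approach it at a 35° heading.

Emit:
{"name": "drive_tool", "arguments": {"moves": [-0.6,0,-0.1,0,12,-1.1,-0.2,-1.1,0.8,12,-2.5,-0.9,-1.15,1.7,12,-3.9,-1.6,-1.15,2.6,12,-5.29,-2.3,-1.15,3.5,12]}}

```text
time_s: 8.02
tool_pos: [0.4672, -0.0791, 0.1354]
tool_rot: [179.9, 0.0, 60.2]
force: [0.8, -0.2, -0.4]
grip_width: 0.0119
grasp_force: 0.0
```

Emit:
{"name": "drive_tool", "arguments": {"moves": [0,0,0,0,12,0,0,0,0,12]}}

```text
time_s: 8.28
tool_pos: [0.4682, -0.0766, 0.1353]
tool_rot: [180.0, -0.0, 60.6]
force: [0.1, 0.4, 0.7]
grip_width: 0.012
grasp_force: 0.0
```

```bash
python3 -c "
from h import *
p,d=env.read_camera('wrist');cv2.imwrite('pics/w7.png',p[:,:,::-1])
to(-90.2,-109.4,89,55)"
```

```text
now [ -89.5 -108.2] 135.2 55.35 -> [-0.04  0.    1.16  0.04]
```

View pics/w7.png

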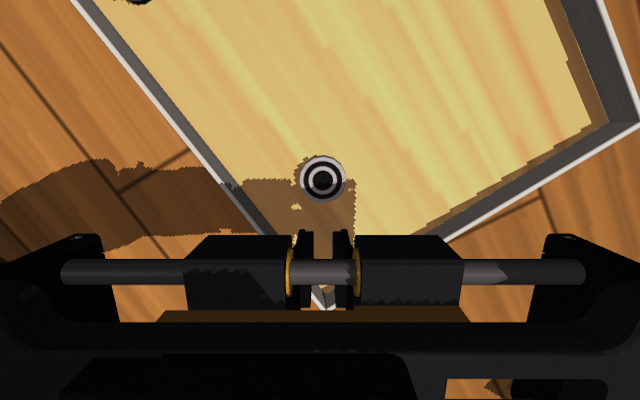

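The third bearing is at (323,178), in line with the fingers. I'll descend and push.

Emit:
{"name": "drive_tool", "arguments": {"moves": [-0.04,0,0.7,0,12,-0.04,0,1.16,0,12,-0.04,0,1.16,0,12,0.1,0,1.16,0,12]}}

```text
time_s: 8.82
tool_pos: [0.4708, -0.0724, 0.0893]
tool_rot: [180.0, -0.0, 60.6]
force: [0.2, 0.9, 0.6]
grip_width: 0.0118
grasp_force: 0.0
```

Emit:
{"name": "drive_tool", "arguments": {"moves": [0.35,0,0,0,12,0.7,0,0,0,12,1.0,0,0,0,12,1.3,0,0,0,12,1.6,0,0,0,12]}}

```text
time_s: 9.45
tool_pos: [0.5018, -0.0167, 0.0887]
tool_rot: [180.0, 0.0, 60.6]
force: [-1.5, -0.9, 1.3]
grip_width: 0.0118
grasp_force: 0.5
```

```bash
python3 -c "
from h import *
arc(-1,9,35,192.6)"
```

```text
now [-50.8 -52.6] 88.7 55.26 -> [ 0.36  0.04 -0.01 -0.36]
now [-50.8 -52.6] 88.7 55.26 -> [ 0.69  0.06 -0.01 -0.75]
now [-50.8 -52.6] 88.7 55.26 -> [ 1.02  0.05 -0.01 -1.14]
now [-50.8 -52.6] 88.7 55.26 -> [ 1.35  0.01 -0.01 -1.53]
now [-50.8 -52.6] 88.7 55.26 -> [ 1.67 -0.04 -0.01 -1.92]
now [-50.8 -52.6] 88.7 55.26 -> [ 1.99 -0.12 -0.01 -2.31]
now [-50.8 -52.6] 88.7 55.26 -> [ 2.31 -0.22 -0.01 -2.7 ]
now [-50.8 -52.6] 88.7 55.26 -> [ 2.62 -0.34 -0.01 -3.08]
now [-50.8 -52.6] 88.7 55.26 -> [ 2.91 -0.48 -0.01 -3.47]
```

Emit:
{"name": "drive_tool", "arguments": {"moves": [0.36,0.03,0,-0.38,12,0.69,0.05,0,-0.75,12,1.02,0.05,0,-1.14,12,1.35,0.01,0,-1.53,12,1.67,-0.04,0,-1.92,12]}}

```text
time_s: 10.07
tool_pos: [0.5332, 0.0424, 0.0886]
tool_rot: [-180.0, -0.0, 80.0]
force: [0.2, -0.7, 1.4]
grip_width: 0.0122
grasp_force: 0.4
```

```bash
python3 -c "
from h import *
arc(-1,3,12,192.6)"
```

```text
now [-14.1   3.4] 88.6 74.72 -> [ 0.64  0.05 -0.01 -0.73]
now [-14.1   3.4] 88.6 74.72 -> [ 0.98  0.04 -0.01 -1.13]
now [-14.1   3.4] 88.6 74.72 -> [ 1.32  0.01 -0.01 -1.53]
```

Emit:
{"name": "drive_tool", "arguments": {"moves": [0.32,0.03,0,-0.37,12,0.64,0.05,0,-0.73,12,0.98,0.04,0,-1.13,12,1.32,0.01,0,-1.53,12]}}

```text
time_s: 10.58
tool_pos: [0.5428, 0.0943, 0.0886]
tool_rot: [180.0, 0.0, 95.3]
force: [-0.9, -0.5, 0.8]
grip_width: 0.0122
grasp_force: 0.4
```

```bash
python3 -c "
from h import *
p,d=env.read_camera('wrist');cv2.imwrite('pics/w8.png',p[:,:,::-1])
to(0,104,89)"
```

```text
now [ 0.4 56.8] 88.8 90.25 -> [ 1.18 -0.   -0.01  0.03]
```

Emit:
{"name": "drive_tool", "arguments": {"moves": [0.3,0,0,0,12,0.6,0,0,0,12,0.95,0,0,0,12,1.2,0,0,0,12,1.2,0,0,0,12]}}

```text
time_s: 11.25
tool_pos: [0.538, 0.1428, 0.0887]
tool_rot: [-180.0, -0.0, 95.2]
force: [-0.4, 0.1, -0.2]
grip_width: 0.0121
grasp_force: 0.0
```

Emit:
{"name": "drive_tool", "arguments": {"moves": [0,0,0,0,12,-0.3,0,0,0,12,-0.8,0,0,0,12,-0.8,0,-1.0,0,12,-0.8,0,-2.0,0,12]}}

```text
time_s: 11.88
tool_pos: [0.541, 0.1073, 0.1691]
tool_rot: [-179.9, 0.0, 94.9]
force: [0.4, 0.5, 0.6]
grip_width: 0.012
grasp_force: 0.0
```

Emit:
{"name": "drive_tool", "arguments": {"moves": [-0.5,0,-1.0,0,12,-1.5,0,-1.5,0,12,-3,0,-1.5,0,12,-4.4,0,-1.5,0,12,-4.4,0,-1.5,0,12]}}

```text
time_s: 12.5
tool_pos: [0.5561, -0.0743, 0.2281]
tool_rot: [-179.9, 0.2, 94.4]
force: [-0.3, 0.6, -0.2]
grip_width: 0.012
grasp_force: 0.0
```

Run:
```python
from h import *
np.set_printoptions(precision=0,suppress=True,linewidth=250)
print(tool())
for n in ("scene","top","wrist"):
    p,d=env.read_camera(n)
    if n=="wrist":
        o=env.get_obs();M=env.camera_model(n);X=np.array(M["tool_from_camera"]);K=np.array(M["K"])
        from scipy.spatial.transform import Rotation as Ro
        R0=Ro.from_euler("xyz",o["tool_rot"],degrees=True).as_matrix()
        R=R0@X[:3,:3];c=o["tool_pos"]+R0@X[:3,3]
    else: K,R,c=cam(n)
    v,u=np.mgrid[:400,:640];P=np.stack([u,v,np.ones_like(u)],-1)@np.linalg.inv(K).T*d[...,None]@R.T+c
    T=np.dstack([w2t(P[...,:2])*1e3,P[...,2]*1e3]);ok=d>0
    x,y,z=T[...,0],T[...,1],T[...,2]
    bed=ok&(abs(x)<120)&(y>-160)&(y<110)&(z>90)&(z<130)
    cnt,l,s,ce=cv2.connectedComponentsWithStats(bed.astype(np.uint8))
    for i in range(1,cnt):
        if s[i,4]>8:print(n,"on bed",s[i,4],np.median(T[l==i],0),T[l==i][:,2].max())
    sl=ok&(abs(x)<46)&(y>124)&(y<178)&(z<80)
    # slot heights on a 8 mm grid: max z
    H=np.full((7,12),np.nan)
    for a,b,h in zip(x[sl],y[sl],z[sl]):
        i,j=int((b-124)//8),int((a+48)//8);H[i,j]=np.nanmax([H[i,j],h])
    print(n,"slot max z (rows y, cols x)");print(H)
```

```text
(array([  -2., -115.]), np.float64(228.102356051453), np.float64(89.08678401124699))
scene on bed 84 [-91.  93. 109.] 126.63424073809581
scene on bed 161 [108.  91. 111.] 123.94698926128666
scene slot max z (rows y, cols x)
[[ 5.  8. nan 33. 35. 37. nan nan nan nan nan nan]
 [ 9. nan nan nan 41. 42. nan nan nan nan nan nan]
 [ 7.  6. nan nan 44. 46. 48. nan nan nan nan nan]
 [10.  8.  8. nan 42. 47. 47. nan nan nan nan nan]
 [ 8.  8. 10. 16. nan nan nan nan nan nan nan nan]
 [11.  7.  9.  7. nan nan nan nan nan nan nan nan]
 [11.  7.  9.  5. nan nan nan nan nan nan nan nan]]
top on bed 83 [102.  91. 116.] 123.98602669929382
top on bed 58 [-95.  91. 120.] 124.68266283677787
top slot max z (rows y, cols x)
[[nan nan nan nan 36. 39. 39. 36. nan nan nan nan]
 [nan nan  4. 42. 43. 46. 41. 42. 41.  6. nan nan]
 [ 7.  8.  9. 37. 48. 47. 49. 46. 36.  8.  7.  9.]
 [ 7.  9.  8.  9. 44. 45. 49. 46.  7.  8. 11.  8.]
 [10.  9.  7.  7. 20. 20. 21. 20. 16.  8.  8.  7.]
 [ 8.  9.  7.  7. 18. 19. 18. 19. 12.  8.  8.  8.]
 [ 7.  9. 10.  9. 17. 20. 15. 16.  8.  7.  7.  8.]]
wrist slot max z (rows y, cols x)
[[nan nan nan nan nan nan nan nan nan nan nan nan]
 [nan nan nan nan nan nan nan nan nan nan nan nan]
 [nan nan nan nan nan nan nan nan nan nan nan nan]
 [nan nan nan nan nan nan nan nan nan nan nan nan]
 [nan nan nan nan nan nan nan nan nan nan nan nan]
 [nan nan nan nan nan nan nan nan nan nan nan nan]
 [nan nan nan nan nan nan nan nan nan nan nan nan]]
```

The depth check finds only the bush and pin left on the bed, both where they started. All three bearings lie in the slot, with the pile topping out at about 49 mm, well below the 85 mm bed. The hand is clear, so I'm handing in.

```bash
python3 -c "
from h import *
o=env.get_obs();print(o['time_s'],abs(o['joint_velocities']).max())
print(env.sign_off())"
```

```text
12.65 1.3329882916086184
the job is handed in; nothing more can be done
None
```

All three bearings were pushed through the gate one at a time into the slot, the bush and pin are where they stood, the arm never went near the tin or carton, and the job was handed in at 12.65 s with the hand clear.

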